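Seat the hidden-keyway collar on the seal vise

ROBOT

A 6-joint arm with a two-finger parallel gripper is mounted at the origin on the work surface. World frame = base frame: x ahead of the robot, y to its left, z up, the work surface at z = 0. Lengths are in m, angles in rad, forces in N, time in s.
With the tool pointing down it reaches from about 0.325 to 1 m from the base axis. Payload 5.1 kg.
Tool frame: the origin (TCP) lies midway between the tips of the shut fingers; the grasp point (between the pads) lies 19 mm behind it (ctrl.grasp_offset is the distance from the TCP to the grasp point, in m); z points along the fingers, y is the direction in which the jaws open and shut (so a half turn about z gives the same grasp; the last joint's range is limited). The gripper opens to 85 mm and grips with 20 to 120 N. Pads are 22 mm wide; open, the fingers measure 114 mm over their backs; the gripper's body (76 mm by 85 mm) begins 54 mm behind the grasp point. The pads swing forward as they close: fully open they stand 13 mm farther back than shut.
Start: joints at [-1.29, 0.124, 1.65, -0, 1.367, -0.083], TCP at [0.231, -0.607, 0.231] pointing down, gripper open.
Joint ranges: [-2.61, 2.61], [-1.02, 2.33], [0.03, 2.71], [-1.35, 4.49], [0.32, 2.68], [-2.91, 2.91]. Speed limits (rad/s): [2.57, 2.57, 3.14, 3.14, 3.14, 3.14].

INTERFACE

Orientations are given as a rotation vector (axis times angle).
In Python, from plant import ctrl, cams gives the robot as it stands.
- The arm moves only by the tool play_rows, never from a script. Its argument "increments" is a list of rows, each a list of 7 numbers: the turn, a rotation vector about the tool's x, y, z in units of pi/2 rad (1.0 is pi/2 rad), then the shift along the tool's x, y, z in units of 200 mm (1.0 is 200 mm), then the closure, from -1 (fully open) to 1 (shut), so that 0 is half open. In form: [[wx, wy, wz, dx, dy, dz, grip], ...]. A call has 1 to 12 rows; each row is the pose to reach, as a shift and turn from the pose commanded when the call began, along the tool's axes at that moment; what a row does not reach only later rows make up. A row lasts 1/8 s, in which the tool goes at most 62.5 mm and 10.7 degrees, less where a joint would pass 70% of its speed; a pose out of reach is approached as far as the arm can. A call with a number of a shift or a turn outside -1 to 1 is refused whole. A call with a gripper value outside its range is refused whole. The fingers move at their own pace and stop on an object; "newtons" is the grip in N (left out, the last holds). Time passes only in rows, so rows that repeat a pose let the fingers close. It gives the time, the measured TCP pose, the force and the opening at its end, in the units of the state.
- ctrl.get_obs(): the state, without advancing time (a new reading comes with each control period).
- cams.get_image(name): name is "scene" or "top"; returns a dict with "color" (400x640x3 uint8, blue, green, red), "fx", "fy", "cx", "cy" (pixels), "distortion" ([k1, k2, p1, p2, k3] as OpenCV has them; the pictures are not rectified), "rvec" (rotation vector, rad) and "tvec" (3), from world to camera coordinates, as OpenCV has them. Camera axes: x right, y down, z forward; pixel columns grow to the right and rows downward; lengths in m; the calibration is good to about 2 mm. A picture is of the moment at which its call begins. There is no depth.
- ctrl.sign_off(): hands the job in, once; it reports no verdict.
The state is a dict: "t": time; "joints": joint angles; "qd": joint speeds; "tau": joint torques, N m; "tool_pos": TCP position; "tool_rot": TCP orientation; "contact_force": force on the tool from outside, world axes, zero at the start; "wrist_torque": the same for the moment, N m; "opening": finger opening in m.
Only numpy, scipy, OpenCV 4.12 (cv2) and the standard library are available. Lean on these libraries where they do the work, as an engineer would, in place of code of your own. Each camera call takes 0.05 s, during which the arm holds its last target. There are 200 camera calls.

TASK

Lift the large knurled collar up and off its peg, put it over the upright spindle of the seal vise and, pressing lightly, turn it until the hidden keyways in its underside drop over the spindle's cross pin; then push it fully home against the spring plate. Finish while holding it there: keep the collar pushed home and do not let go. Leave the other two knobs on their pegs and everything else where it is.

Things in the scene. Friction and masses are not known exactly. Their poses are not given: they have to be found in the camera images.
- collar: the steel collar to fit: knurled cylinder, 48 mm diameter, 46 mm tall, about 0.13 to 0.25 kg, hanging on one of the stand's three pegs (which one varies). Origin: centre of its lower rim; z is its axis, up. Upper 22 mm solid (the grip); below it a bore of 24 mm diameter, open downwards, its roof 24 mm above the lower rim. Nothing outside, nor its x and y axes, tells where its keyways lie
- keyways (a point): centre of the collar's inner lip, 4 mm above the lower rim. The lip (bore 24 mm) stands inside a skirt of 40 mm inner diameter. Four radial keyways, 10 mm wide, 90 degrees apart, are cut through the lip and run up to the roof; they cannot be seen from outside and must be found by turning the collar on the pin, a quarter turn at most. Keyed, the collar drops up to 10 mm
- knob_plain: spare steel knob, smooth cylinder 34 mm in diameter and 40 mm tall, hanging on another peg of the stand; leave it. Origin: centre of its lower rim
- knob_mushroom: spare steel knob, smooth, 33 mm stem with a 54 mm flat mushroom head on top, 42 mm tall, hanging on the third peg; leave it. Origin: centre of its lower rim
- stand: wooden peg stand, fixed: base 75 x 250 mm, 20 mm thick; three upright pegs 18 mm in diameter in a row along its y axis, 85 mm apart, the middle one at the centre, tips 70 mm above the table. A hanging part rests by the roof of its 24 mm deep bore on the peg's tip, lower rim 46 mm above the table. Origin: centre of the base's underside
- vise: grey seal vise, fixed. Origin: on the axis of its upright spindle, at table height; z up. The base reaches from 45 mm behind to 155 mm ahead of the spindle along x, 100 mm wide. Block under the spindle: 85 mm square, top 45 mm above the table. Jaws along +x hold a seal stone, its centre 109 mm from the spindle, its top 96 mm above the table
- spindle_tip (a point): centre of the coned tip of the vise's spindle (20 mm diameter), 74 mm above the table. A cross pin, 6 mm thick and 34 mm long, passes through the spindle along the vise's y axis, 63 mm above the table. With its lip resting on the pin (not keyed) the collar's lower rim is 62 mm above the table; fully home it is 52 mm above the table
- spring_plate (a joint): the spring-loaded brass plate round the foot of the spindle, 54 mm in diameter: how far it is pushed down, in m. 0 is up (its top 60 mm above the table), 0.008 is its stop (collar fully home). It pushes back with 5 N at 0 and 9 N at 0.008, more than the collar's weight, so the collar springs up if it is not held
- seal_small: seal stone standing upright, 24 x 24 mm and 55 tall, between or near the vise and the peg stand; origin at the centre of its underside; leave it
- seal_tall: seal stone standing upright, 32 x 32 mm and 75 tall, at the robot's left; origin at the centre of its underside; leave it
- seal_wide: reddish seal stone, 40 x 30 mm and 50 tall, at the robot's right; origin at the centre of its underside; leave it
- paste_jar: round porcelain paste jar, 64 mm across, about 40 tall, near the robot; origin at the centre of its underside; leave it
- paperweight: dark wooden bar lying flat, 30 x 140 mm and 18 tall (long along its y), near the robot; origin at the centre of its underside; leave it
- graver: graver with a handle, 150 mm long, lying flat beyond the small seal stone; origin on its underside; leave it
There are look-alikes about, which are no part of the job. Leave any green or pink look-alike of the collar alone.

How it is judged:
By the outcome, as a careful person would: the job done as asked, in the order asked, and still so for the second after the job is handed in, while the arm keeps its last pose, push and grip.
It also fails if it takes over 54 s, if anything falls off the work surface, if the arm or the gripper's body presses on something with over 40 N, if the wrist force passes 120 N, or if a joint passes its speed limit or range.

## Working session

There is one attempt and no reset: what is moved stays moved. The work goes in short steps, Python scripts to look and compute and a tool call to move; the robot and the scene stay as the last step left them, time stands still between calls to the robot, and variables do not carry over. Pictures are saved under pics/ and viewed, on a budget of 10 in all, crops included, one or two more only if the job needs it, and the job is handed in when it is done.

Besides the shell and the picture viewer there is one more tool, called after "Request:" in YAML: its name, and indented under it one key for each argument. play_rows: Moves the arm, as the interface text tells. Its arguments: {"type":"object","properties":{"increments":{"type":"array","items":{"type":"array","items":{"type":"number"}}},"newtons":{"type":"number"}},"required":["increments"]}

```bash
mkdir -p pics; cat > h.py <<'E'
import numpy as np,cv2,pickle
from plant import ctrl,cams
def grab(n):
    d=cams.get_image(n); pickle.dump(d,open(n+'.pkl','wb')); return d
def load(n): return pickle.load(open(n+'.pkl','rb'))
def K(d): return np.array([[d['fx'],0,d['cx']],[0,d['fy'],d['cy']],[0,0,1.]])
def ray(d,px):
    u=cv2.undistortPoints(np.array(px,float).reshape(1,1,2),K(d),np.array(d['distortion'],float))[0,0]
    R=cv2.Rodrigues(np.array(d['rvec'],float))[0]; t=np.array(d['tvec'],float).ravel()
    return -R.T@t, R.T@np.array([u[0],u[1],1])
def at(d,px,z):
    o,v=ray(d,px); return o+v*(z-o[2])/v[2]
def proj(d,P):
    return cv2.projectPoints(np.array(P,float).reshape(-1,1,3),np.array(d['rvec'],float),np.array(d['tvec'],float),K(d),np.array(d['distortion'],float))[0][:,0]
E
python3 - <<'E'
from h import *
for n in('scene','top'):
    d=grab(n); cv2.imwrite(f'pics/{n}0.png',d['color']); print(n,ray(d,(320,200)),d['fx'])
print(ctrl.get_obs(), ctrl.grasp_offset)
E
```

```text
scene (array([0.93853739, 0.48441038, 0.81445768]), array([-0.43987425, -0.47488834, -0.76239432])) 371.00313324903203
top (array([ 0.26780818, -0.00579611,  1.36058992]), array([ 2.03744370e-01, -3.96808594e-04, -9.79060345e-01])) 494.10205103040124
{'t': 0.1, 'joints': array([-1.28958391e+00,  1.24453307e-01,  1.65155695e+00,  6.17184355e-05,
        1.36747085e+00, -8.26389962e-02]), 'qd': array([ 0.00187417, -0.00212354, -0.00249535, -0.00165994,  0.00122434,
       -0.00082595]), 'tau': array([ 8.11450695e-05, -4.24931753e+01, -3.66652000e+01, -3.02727699e-05,
        3.98489647e-03,  6.00511214e-06]), 'tool_pos': array([ 0.23113099, -0.60692939,  0.23015571]), 'tool_rot': array([-3.08789681e+00, -5.68028597e-01,  1.99455378e-04]), 'contact_force': array([ 1.10252682, -1.51787269, -0.63390312]), 'wrist_torque': array([0.01322177, 0.06412499, 0.00584628]), 'opening': 0.0854250248715078} 0.0187
```

View pics/scene0.png

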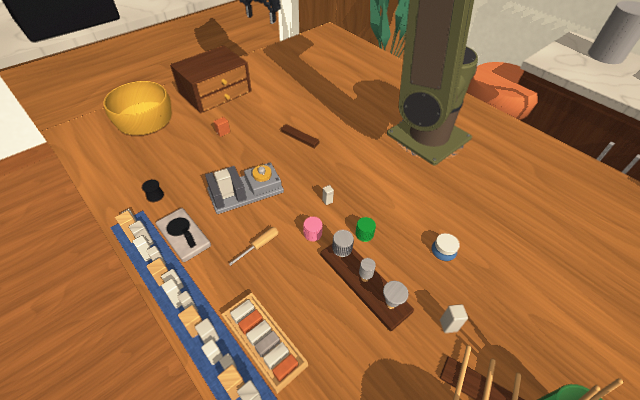

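View pics/top0.png

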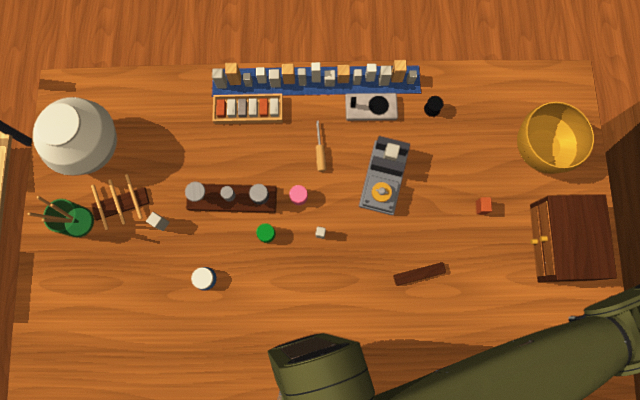

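The scene view shows the stand with three steel parts. The knurled one is at (343,243), with the plain knob at (367,268) and the mushroom at (396,294). In the top view these are at (259,193), (227,193) and (195,191), and the vise spindle with its gold plate is at (381,191).

Possible look-alikes (scene pixels) are pink (313,229), green (366,229), plain (367,268) and mushroom (396,294). By the description I choose the knurled steel one at (343,243), and I'll check it in one crop.

```bash
python3 - <<'E'
from h import *
t=load('top')['color'];s=load('scene')['color']
f=lambda im,x0,y0,w,h,k: cv2.resize(im[y0:y0+h,x0:x0+w],None,fx=k,fy=k,interpolation=cv2.INTER_CUBIC)
a=f(s,290,205,130,50,6); a=f(s,290,205,133,100,3); b=f(s,200,150,133,100,3)
c=f(t,180,165,133,66.0.__int__(),3); e=f(t,340,130,133,100,3)
c=f(t,180,140,133,100,3)
cv2.imwrite('pics/crop.png',np.vstack([np.hstack([a,b]),np.hstack([c,e])]))
E
```

```text
(no output)
```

View pics/crop.png

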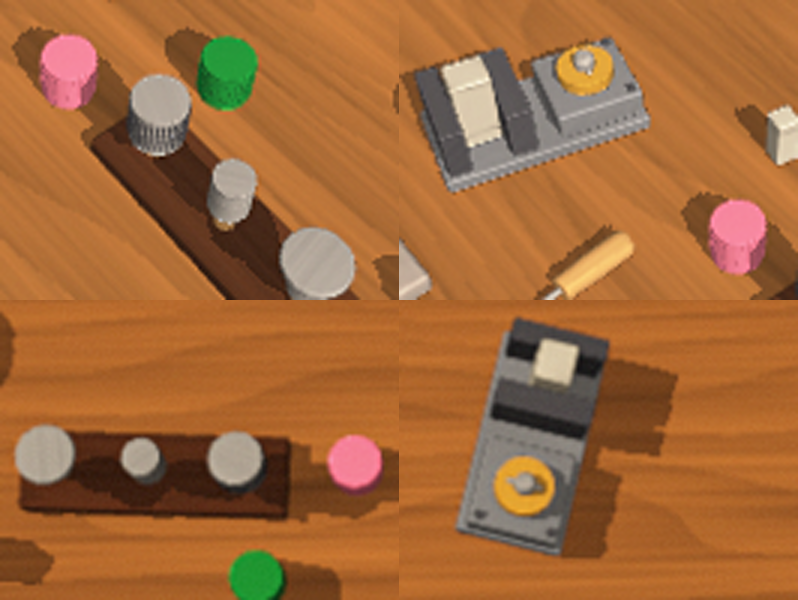

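The crop confirms it: the knurled steel collar, top centre at scene (343.3,238.3) and top view (258.7,193). The spindle tip is at scene (261.3,169.3) and top view (381.7,190.5).

```bash
python3 - <<'E'
from h import *
T=load('top');S=load('scene')
print('collar',at(T,(258.7,193),.092),at(S,(343.3,238.3),.092))
print('plain',at(T,(180+141/3,140+157/3),.086),at(S,(290+234/3,205+177/3),.086))
print('mush',at(T,(180+44/3,140+154/3),.088),at(S,(290+317/3,205+264/3),.088))
print('tip',at(T,(381.7,190.5),.074),at(S,(261.3,169.3),.074))
for n,d,x0,x1,y0,y1 in(('T',T,360,400,170,210),('S',S,245,285,155,190)):
    h=cv2.cvtColor(d['color'],cv2.COLOR_BGR2HSV)[y0:y1,x0:x1]
    m=((h[...,0]>15)&(h[...,0]<28)&(h[...,1]>150)&(h[...,2]>110)).astype(np.uint8)
    c=max(cv2.findContours(m,0,2)[0],key=cv2.contourArea); e=cv2.fitEllipse(cv2.convexHull(c)); p=(e[0][0]+x0,e[0][1]+y0)
    print(n,'plate',p,e[1:],at(d,p,.059))
# collar fit: render top disc for both candidate, report radii
for n,d,p in(('T',T,(258.7,193)),('S',S,(343.3,238.3))):
    P=at(d,p,.092); print(proj(d,[P+[.024,0,0],P-[.024,0,0],P+[0,.024,0],P-[0,.024,0]]))
# vise axis
f=lambda x,y:(340+(x-399)/3,130+(y-300)/3)
a=at(T,f(459,530),.02);b=at(T,f(561,551),.02);print(a,b,np.degrees(np.arctan2(*(b-a)[1::-1])))
a=at(T,f(537,363),.096);print('stone L?',a,at(T,f(556,362),.096))
print('blocktop',[at(T,f(*q),.045) for q in((487,433),(584,437))])
print('green',at(T,(265.5,231),.046),'pink',at(T,(298,193),.046),'seal',at(T,(320,231),.055))
E
```

```text
collar [0.55348114 0.15482986 0.092     ] [0.55763157 0.15832386 0.092     ]
plain [0.55815119 0.23992724 0.086     ] [0.56009428 0.24185686 0.086     ]
mush [0.56197145 0.32600955 0.088     ] [0.56712607 0.32915474 0.088     ]
tip [ 0.55854953 -0.1716417   0.074     ] [ 0.56283943 -0.16808944  0.074     ]
T plate (381.3387336730957, 191.71199798583984) ((19.219711303710938, 19.740215301513672), 75.84915161132812) [ 0.55859905 -0.17245051  0.059     ]
S plate (261.37264251708984, 172.7331714630127) ((16.49361801147461, 19.15688133239746), 93.08993530273438) [ 0.5630625  -0.16991629  0.059     ]
[[258.78643645 184.14410103]
 [258.61575706 201.92581392]
 [249.6148118  193.158673  ]
 [267.79391996 192.84136673]]
[[335.80724269 243.8514766 ]
 [350.6157235  232.88110707]
 [350.45410494 244.87115877]
 [336.33838837 231.90604865]]
[ 0.52600844 -0.1165566   0.02      ] [ 0.5046606  -0.20975667  0.02      ] -102.90127094345422
stone L? [ 0.66170964 -0.18514574  0.096     ] [ 0.6623681  -0.20217879  0.096     ]
blocktop [array([ 0.61130766, -0.14330338,  0.045     ]), array([ 0.60600117, -0.23231111,  0.045     ])]
green [0.45894382 0.14144113 0.046     ] pink [0.56192802 0.05331472 0.046     ] seal [ 0.45517343 -0.00488804  0.055     ]
```

Request:
play_rows:
  increments:
    - [0,0,0,0.19,-0.2,0,-1]
    - [0,0,0,0.38,-0.4,0,-1]
    - [0,0,0,0.57,-0.6,0,-1]
    - [0,0,0,0.76,-0.8,0,-1]
    - [0,0,0,0.95,-1,0,-1]
    - [0,0,0,0.95,-1,0,-1]
  newtons: 60

```text
t: 0.85
tool_pos: [0.3385, -0.3501, 0.2309]
tool_rot: [-3.088, -0.575, -0.0]
contact_force: [0.2, -0.2, -0.4]
opening: 0.0853
```

Request:
play_rows:
  increments:
    - [0,0,0,0.19,-0.2,0,-1]
    - [0,0,0,0.38,-0.4,0,-1]
    - [0,0,0,0.57,-0.6,0,-1]
    - [0,0,0,0.76,-0.8,0,-1]
    - [0,0,0,0.95,-1,0,-1]
    - [0,0,0,0.95,-1,0,-1]

```text
t: 1.6
tool_pos: [0.4448, -0.0963, 0.2311]
tool_rot: [-3.088, -0.576, 0.001]
contact_force: [0.6, -0.6, -0.6]
opening: 0.0855
```

Request:
play_rows:
  increments:
    - [0,0,-0.11,0.19,-0.2,0,-1]
    - [0,0,-0.22,0.38,-0.4,0,-1]
    - [0,0,-0.33,0.57,-0.6,0,-1]
    - [0,0,-0.44,0.76,-0.8,0,-1]
    - [0,0,-0.55,0.95,-0.98,0,-1]
    - [0,0,-0.66,0.95,-0.98,0,-1]
    - [0,0,-0.77,0.95,-0.98,0,-1]
    - [0,0,-0.88,0.95,-0.98,0,-1]
    - [0,0,-0.99,0.95,-0.98,0,-1]
    - [0,0,-1,0.95,-0.98,0,-1]
    - [0,0,-1,0.95,-0.98,0,-1]

```text
t: 2.98
tool_pos: [0.5522, 0.1513, 0.2311]
tool_rot: [-1.787, -2.583, 0.001]
contact_force: [0.6, 0.5, 0.5]
opening: 0.0856
```

```bash
cat >> h.py <<'E'
def goto(x,y,z,psi=None):
    "shift (units) in the tool's axes, and turn about z, to reach x,y,z (m), yaw psi (deg)"
    from scipy.spatial.transform import Rotation as R
    o=ctrl.get_obs(); r=R.from_rotvec(o['tool_rot']); d=r.inv().apply(np.array([x,y,z])-o['tool_pos'])
    ax=r.as_matrix()[:,0]; ps=np.degrees(np.arctan2(ax[1],ax[0]))
    print('t',o['t'],'pos',o['tool_pos'].round(4),'yaw',ps.round(1),'j6',np.degrees(o['joints'][5]).round(1),'open',o['opening'],'F',o['contact_force'].round(1),'units',(d/.2).round(3), None if psi is None else (-(psi-ps)/90), 'tilt',r.as_matrix()[:,2].round(3))
E
python3 - <<'E'
from h import *
goto(.5555,.1566,.15,121)
for n in('scene','top'): d=grab(n); cv2.imwrite(f'pics/{n}1.png',d['color'])
a=load('scene')['color'][60:330,230:530]; b=load('top')['color'][100:300,150:350]
cv2.imwrite('pics/v1.png',np.hstack([cv2.resize(a,(400,360)),cv2.resize(b,(360,360))]))
T=load('top');S=load('scene');o=ctrl.get_obs()
print(proj(T,[o['tool_pos']]),proj(S,[o['tool_pos']]))
E
```

```text
t 2.975 pos [0.5522 0.1513 0.2311] yaw 110.6 j6 -10.7 open 0.08562340262898137 F [0.6 0.5 0.5] units [0.019 0.025 0.405] -0.11509467602538181 tilt [-0. -0. -1.]
[[252.65496886 180.73278598]] [[347.78274645 196.7951941 ]]
```

View pics/v1.png

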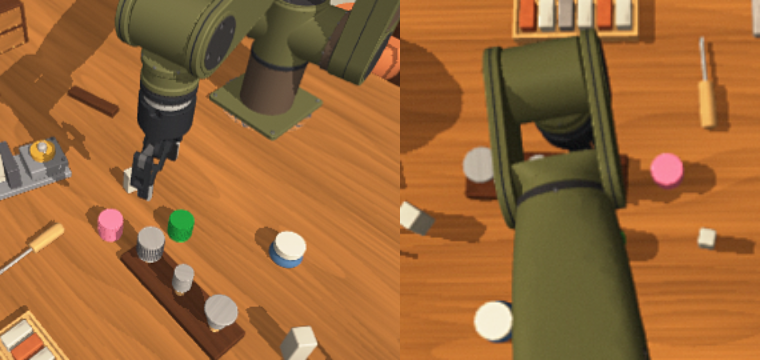

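The scene crop shows the open fingers hovering above and beside the collar (crop about (150,195)), with nothing in the way. In the top crop the arm covers the stand.

Request:
play_rows:
  increments:
    - [0,0,-0.11,0.019,0.025,0.2,-1]
    - [0,0,-0.115,0.019,0.025,0.35,-1]
    - [0,0,-0.115,0.019,0.025,0.405,-1]
    - [0,0,-0.115,0.019,0.025,0.405,-1]
    - [0,0,-0.115,0.019,0.025,0.405,-1]

```text
t: 3.7
tool_pos: [0.5562, 0.1578, 0.1521]
tool_rot: [1.542, 2.735, 0.003]
contact_force: [-0.2, -0.7, 0.5]
opening: 0.0854
```

```bash
python3 - <<'E'
from h import *
goto(.5555,.1566,.057,121)
d=grab('scene'); a=d['color'][120:280,260:460]; cv2.imwrite('pics/v2.png',cv2.resize(a,(750,600)))
E
```

```text
t 3.7 pos [0.5562 0.1578 0.1521] yaw 121.2 j6 -20.7 open 0.08537767410263197 F [-0.2 -0.7  0.5] units [-0.003 -0.008  0.476] 0.0019224807417990695 tilt [ 0.003  0.001 -1.   ]
```

View pics/v2.png

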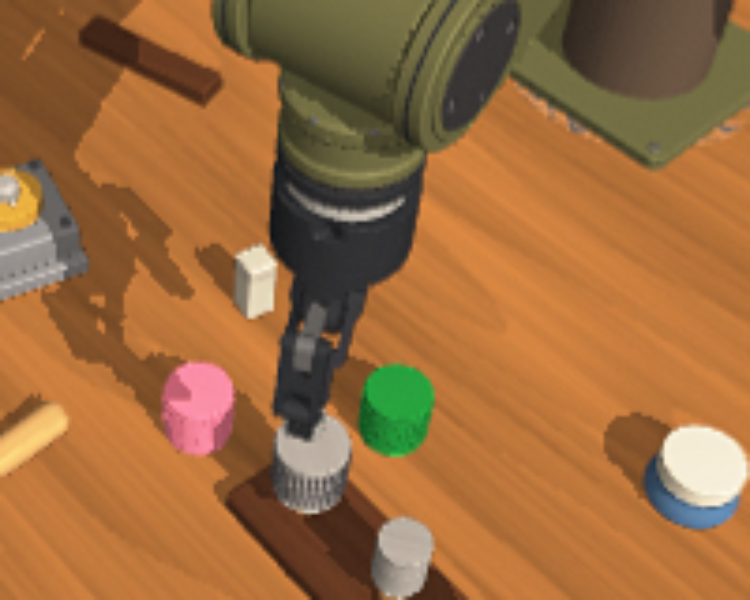

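```bash
python3 - <<'E'
from h import *
S=load('scene'); p=np.array([.5562,.1578,.1521]); a=np.radians(31); j=np.array([np.cos(a),np.sin(a),0])
for s in(-1,1):
  for r in(.043,.057): print(s,r,(proj(S,[p+s*r*j+[0,0,.013]])[0]-[260,120])*3.75)
print((proj(S,[[.5555,.1566,.092]])[0]-[260,120])*3.75)
E
```

```text
-1 0.043 [340.78199694 317.47684522]
-1 0.057 [346.55640755 300.80819398]
1 0.043 [302.52171062 427.98322236]
1 0.057 [295.79676311 447.4180048 ]
[312.93883816 440.05995778]
```

The crop shows the near fingertip at (300,430), which matches the projection (302,428). The collar is centred below it, so I descend and grip.

Request:
play_rows:
  increments:
    - [0,0,0,-0.003,-0.008,0.15,-1]
    - [0,0,0,-0.003,-0.008,0.3,-1]
    - [0,0,0,-0.003,-0.008,0.4,-1]
    - [0,0,0,-0.003,-0.008,0.475,-1]
    - [0,0,0,-0.003,-0.008,0.475,-1]
    - [0,0,0,-0.003,-0.008,0.475,-1]
    - [0,0,0,-0.003,-0.008,0.475,0]
    - [0,0,0,-0.003,-0.008,0.475,1]
    - [0,0,0,-0.003,-0.008,0.475,1]
    - [0,0,0,-0.003,-0.008,0.475,1]
    - [0,0,0,-0.003,-0.008,0.475,1]
    - [0,0,0,-0.003,-0.008,0.475,1]
  newtons: 60

```text
t: 5.25
tool_pos: [0.555, 0.1565, 0.0564]
tool_rot: [1.542, 2.736, 0.002]
contact_force: [0.3, -0.0, 5.3]
opening: 0.0464
```

```bash
python3 - <<'E'
from h import *
goto(.5555,.1566,.137,121); o=ctrl.get_obs(); print(o['wrist_torque'])
E
```

```text
t 5.25 pos [0.555  0.1565 0.0564] yaw 121.2 j6 -20.8 open 0.046437120260601296 F [ 0.3 -0.   5.3] units [-0.001  0.003 -0.403] 0.002130641055374048 tilt [ 0.002  0.    -1.   ]
[ 0.04286812 -0.06939253  0.00990925]
```

Request:
play_rows:
  increments:
    - [0,0,0,0,0,-0.05,1]
    - [0,0,0,0,0,-0.15,1]
    - [0,0,0,0,0,-0.25,1]
    - [0,0,0,0,0,-0.35,1]
    - [0,0,0,0,0,-0.42,1]
    - [0,0,0,0,0,-0.42,1]
    - [0,0,0,0,0,-0.42,1]

```text
t: 6.12
tool_pos: [0.5536, 0.1563, 0.1387]
tool_rot: [-1.542, -2.736, 0.001]
contact_force: [-0.2, 1.1, -2.2]
opening: 0.0465
```

```bash
python3 - <<'E'
from h import *
goto(.5555,.1566,.137,121)
d=grab('scene'); a=d['color'][120:280,260:460]; cv2.imwrite('pics/v3.png',cv2.resize(a,(750,600)))
E
```

```text
t 6.125 pos [0.5536 0.1563 0.1387] yaw 121.2 j6 -20.8 open 0.04645356165912007 F [-0.2  1.1 -2.2] units [-0.003  0.009  0.008] 0.002149590067307056 tilt [-0.001 -0.    -1.   ]
```

View pics/v3.png

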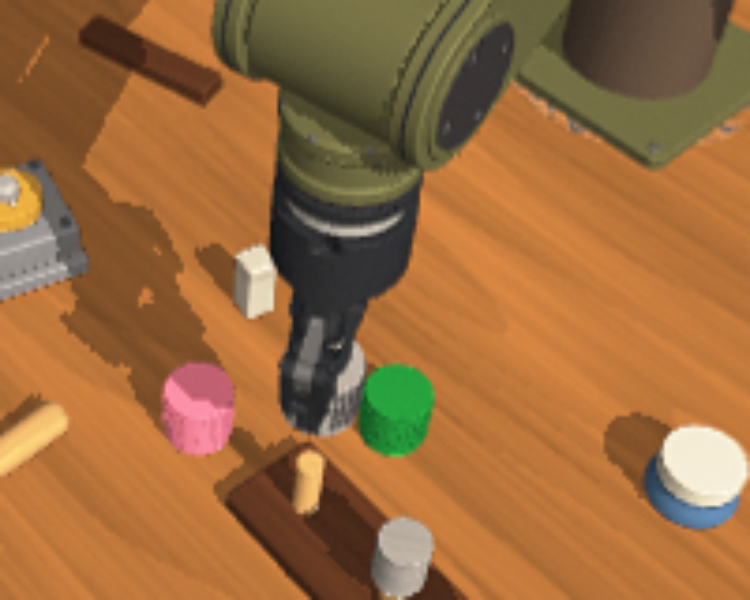

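The crop shows the collar held in the fingers clear of the peg, with the peg bare at (308,480). The green, pink and plain parts are untouched. Now I carry it to the spindle.

Request:
play_rows:
  increments:
    - [0,0,0,-0.1,-0.06,0,1]
    - [0,0,0,-0.25,-0.145,0,1]
    - [0,0,0,-0.4,-0.23,0,1]
    - [0,0,0,-0.55,-0.315,0,1]
    - [0,0,0,-0.7,-0.4,0,1]
    - [0,0,0,-0.71,-0.41,0,1]

```text
t: 6.92
tool_pos: [0.557, -0.0092, 0.1382]
tool_rot: [-1.545, -2.733, 0.001]
contact_force: [0.1, -0.2, -1.3]
opening: 0.0468
```

Request:
play_rows:
  increments:
    - [0,0,0,-0.15,-0.087,0,1]
    - [0,0,0,-0.3,-0.173,0,1]
    - [0,0,0,-0.45,-0.26,0,1]
    - [0,0,0,-0.6,-0.347,0,1]
    - [0,0,0,-0.68,-0.393,0,1]
    - [0,0,0,-0.7,-0.405,0,1]
    - [0,0,0,-0.7,-0.405,0,1]
    - [0,0,0,-0.7,-0.405,0,1]

```text
t: 7.92
tool_pos: [0.5608, -0.1682, 0.1392]
tool_rot: [-1.541, -2.737, -0.0]
contact_force: [-0.6, -0.1, -0.9]
opening: 0.0469
```

```bash
python3 - <<'E'
from h import *
goto(.5605,-.1707,.092,121)
S=grab('scene');T=grab('top')
p=ctrl.get_obs()['tool_pos']; c=p-[0,0,.0105]
th=np.linspace(0,6.28,60); ring=c+.024*np.c_[np.cos(th),np.sin(th),0*th]
for d in(S,):
    im=cv2.resize(d['color'][100:220,190:350],(800,600),interpolation=cv2.INTER_CUBIC)
    for q in (proj(d,ring)-[190,100])*5: cv2.circle(im,tuple(int(v) for v in q),1,(0,0,255),-1)
    q=(proj(d,[[.5605,-.1707,.074]])[0]-[190,100])*5; cv2.circle(im,tuple(int(v) for v in q),3,(255,0,0),-1)
cv2.imwrite('pics/v4.png',im)
E
```

```text
t 7.925 pos [ 0.5608 -0.1682  0.1392] yaw 121.3 j6 -53.2 open 0.04691193411316091 F [-0.6 -0.1 -0.9] units [-0.01  -0.008  0.236] 0.0028654081134245894 tilt [-0.  0. -1.]
```

View pics/v4.png

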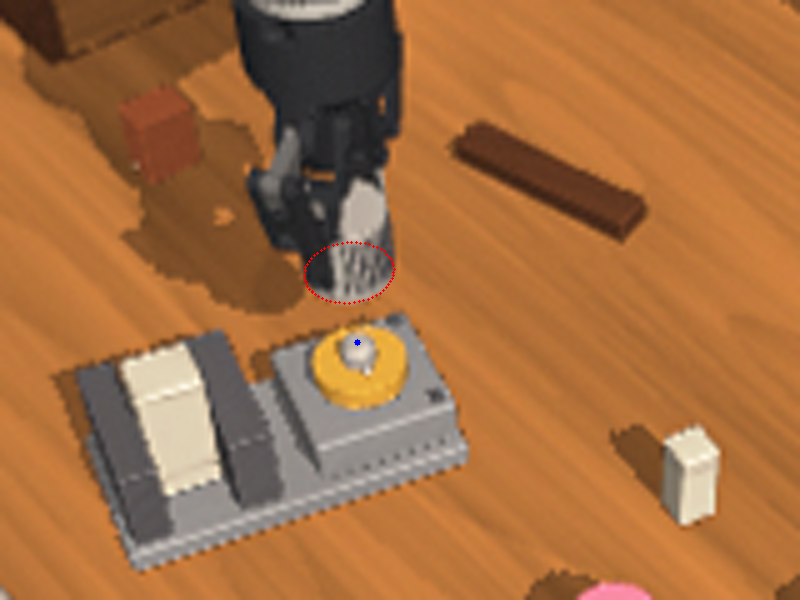

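The crop shows the collar held upright over the vise: its rim agrees with the predicted red ring at about (350,272), and the spindle tip is at (357,345) on the target mark. Next I centre it and lower slowly.

Request:
play_rows:
  increments:
    - [0,0,0,-0.01,-0.008,0.08,1]
    - [0,0,0,-0.01,-0.008,0.16,1]
    - [0,0,0,-0.01,-0.008,0.22,1]
    - [0,0,0,-0.01,-0.008,0.24,1]
    - [0,0,0,-0.01,-0.008,0.24,1]
    - [0,0,0,-0.01,-0.008,0.24,1]

```text
t: 8.78
tool_pos: [0.5609, -0.172, 0.092]
tool_rot: [1.542, 2.736, 0.0]
contact_force: [0.2, 0.3, -1.6]
opening: 0.0468
```

```bash
python3 - <<'E'
from h import *
goto(.5605,-.1707,.082,121)
E
```

```text
t 8.775 pos [ 0.5609 -0.172   0.092 ] yaw 121.2 j6 -53.5 open 0.04682889134869066 F [ 0.2  0.3 -1.6] units [0.007 0.002 0.05 ] 0.002156567022144884 tilt [ 0.001 -0.    -1.   ]
```

Request:
play_rows:
  increments:
    - [0,0,0,0.005,0.002,0.015,1]
    - [0,0,0,0.005,0.002,0.03,1]
    - [0,0,0,0.005,0.002,0.045,1]
    - [0,0,0,0.005,0.002,0.055,1]
    - [0,0,0,0.005,0.002,0.055,1]

```text
t: 9.4
tool_pos: [0.5601, -0.1707, 0.08]
tool_rot: [-1.542, -2.736, 0.0]
contact_force: [-0.0, 0.0, -1.1]
opening: 0.0466
```

Request:
play_rows:
  increments:
    - [0,0,0,0,0,0.01,1]
    - [0,0,0,0,0,0.02,1]
    - [0,0,0,0,0,0.025,1]
    - [0,0,0,0,0,0.025,1]

```text
t: 9.9
tool_pos: [0.5602, -0.1708, 0.0752]
tool_rot: [-1.542, -2.737, 0.0]
contact_force: [0.5, 0.3, -1.6]
opening: 0.0469
```

Request:
play_rows:
  increments:
    - [0,0,0,0,0,0.01,1]
    - [0,0,0,0,0,0.015,1]
    - [0,0,0,0,0,0.015,1]

```text
t: 10.28
tool_pos: [0.5601, -0.1707, 0.0721]
tool_rot: [-1.542, -2.737, 0.0]
contact_force: [-0.8, 0.0, -1.8]
opening: 0.0467
```

Request:
play_rows:
  increments:
    - [0,0,0,0,0,0.01,1]
    - [0,0,0,0,0,0.01,1]
    - [0,0,0,0,0,0.01,1]

```text
t: 10.65
tool_pos: [0.5605, -0.1709, 0.0705]
tool_rot: [1.542, 2.736, 0.0]
contact_force: [0.4, 0.1, -0.6]
opening: 0.0465
```

Request:
play_rows:
  increments:
    - [0,0,0,0,0,0.01,1]
    - [0,0,0,0,0,0.01,1]
    - [0,0,0,0,0,0.01,1]

```text
t: 11.02
tool_pos: [0.5606, -0.1709, 0.0688]
tool_rot: [1.542, 2.736, 0.0]
contact_force: [-0.9, 0.3, 4.9]
opening: 0.0467
```

Request:
play_rows:
  increments:
    - [0,0,0,0,0,0.01,1]
    - [0,0,0,0,0,0.01,1]
    - [0,0,0,0,0,0.01,1]

```text
t: 11.4
tool_pos: [0.5606, -0.1709, 0.0667]
tool_rot: [1.542, 2.736, 0.0]
contact_force: [-1.3, 0.4, 5.2]
opening: 0.0471
```

Request:
play_rows:
  increments:
    - [0,0,0,0,0,0.01,1]
    - [0,0,0,0,0,0.02,1]
    - [0,0,0,0,0,0.02,1]

```text
t: 11.78
tool_pos: [0.5606, -0.1709, 0.0629]
tool_rot: [1.542, 2.736, 0.0]
contact_force: [-0.6, 1.2, 6.4]
opening: 0.0465
```

Request:
play_rows:
  increments:
    - [0,0,0,0,0,0.01,1]
    - [0,0,0,0,0,0.01,1]
    - [0,0,0,0,0,0.01,1]

```text
t: 12.15
tool_pos: [0.5607, -0.1709, 0.0623]
tool_rot: [1.542, 2.737, -0.0]
contact_force: [-6.4, 1.6, 13.4]
opening: 0.0466
```

```bash
python3 - <<'E'
from h import *
goto(.5605,-.1707,.062,121)
S=grab('scene')
p=ctrl.get_obs()['tool_pos']; im=cv2.resize(S['color'][110:210,200:330],(780,600),interpolation=cv2.INTER_CUBIC)
th=np.linspace(0,6.28,80)
for z,c in((.052,(0,0,255)),(.062,(255,0,0)),(.098,(0,0,255)),(.108,(255,0,0))):
    ring=np.array([p[0],p[1],z])+.024*np.c_[np.cos(th),np.sin(th),0*th]
    for q in (proj(S,ring)-[200,110])*6: cv2.circle(im,tuple(int(v) for v in q),0,c,-1)
cv2.imwrite('pics/v5.png',im)
E
```

```text
t 12.15 pos [ 0.5607 -0.1709  0.0623] yaw 121.2 j6 -53.4 open 0.04662289293225087 F [-6.4  1.6 13.4] units [ 0.002 -0.     0.002] 0.002188538152799424 tilt [ 0. -0. -1.]
```

View pics/v5.png

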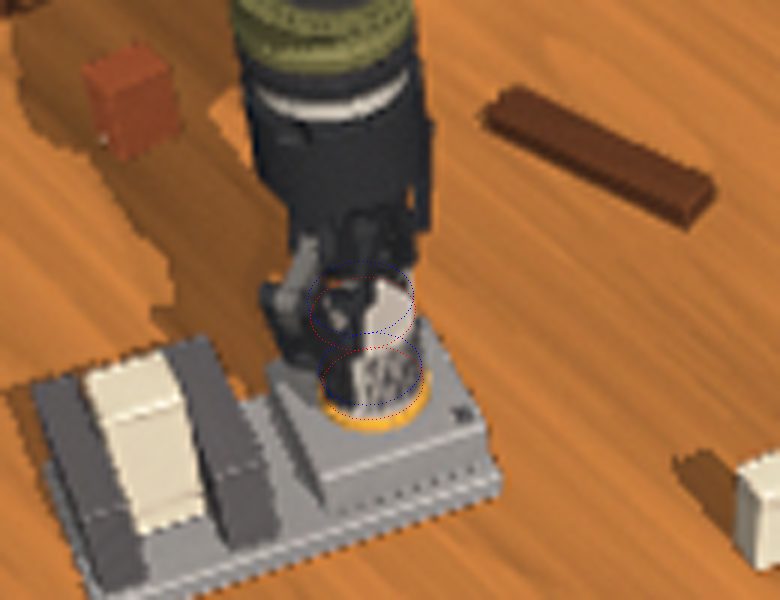

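The crop shows the lower rim on the 52 mm (red) ring at about (375,415), with the brass plate pushed down beneath it and the fingers clear of the vise. The forces agree. There was no stop at the pin height (62 mm); from about 60 mm the spring force rose only slowly, then a hard stop came at 52 mm. So the keyways happened to line up with the pin at this angle. I'll do a small twist to confirm the key engages, then hold with a little more push.

Request:
play_rows:
  increments:
    - [0,0,-0.04,0,0,0.002,1]
    - [0,0,-0.08,0,0,0.002,1]
    - [0,0,-0.11,0,0,0.002,1]
    - [0,0,-0.11,0,0,0.002,1]

```text
t: 12.7
tool_pos: [0.5619, -0.1714, 0.0623]
tool_rot: [1.299, 2.856, 0.001]
contact_force: [-2.3, 0.1, 10.9]
opening: 0.0464
```

```bash
python3 - <<'E'
from h import *
goto(.5605,-.1707,.062,121); print(ctrl.get_obs()['wrist_torque'])
E
```

```text
t 12.7 pos [ 0.5619 -0.1714  0.0623] yaw 131.1 j6 -63.3 open 0.04643383669675646 F [-2.3  0.1 10.9] units [ 0.007 -0.003  0.002] 0.1121074861061746 tilt [ 0.004 -0.001 -1.   ]
[0.2893687  0.26682065 0.03372305]
```

Request:
play_rows:
  increments:
    - [0,0,-0.03,0,0,0,1]
    - [0,0,-0.06,0,0,0,1]
    - [0,0,-0.06,0,0,0,1]

```text
t: 13.08
tool_pos: [0.5613, -0.1709, 0.0623]
tool_rot: [1.165, 2.916, 0.001]
contact_force: [-5.0, 2.2, 14.4]
opening: 0.0469
```

```bash
python3 - <<'E'
from h import *
goto(.5605,-.1707,.062,121); print(ctrl.get_obs()['wrist_torque'])
E
```

```text
t 13.075 pos [ 0.5613 -0.1709  0.0623] yaw 136.5 j6 -68.7 open 0.04694441041524069 F [-5.   2.2 14.4] units [ 0.004 -0.002  0.002] 0.17167801877839364 tilt [ 0.002  0.    -1.   ]
[ 0.49115314  0.63623132 -0.17393642]
```

At +15° a resisting torque appeared (-0.17 N·m), so the pin is bearing on a keyway wall. I turn back to mid-play and hold pressed.

Request:
play_rows:
  increments:
    - [0,0,0.05,0,0,0.002,1]
    - [0,0,0.1,0,0,0.004,1]
    - [0,0,0.1,0,0,0.004,1]
    - [0,0,0.1,0,0,0.004,1]
    - [0,0,0.1,0,0,0.004,1]
    - [0,0,0.1,0,0,0.004,1]
    - [0,0,0.1,0,0,0.004,1]
    - [0,0,0.1,0,0,0.004,1]

```text
t: 14.08
tool_pos: [0.5619, -0.1716, 0.0623]
tool_rot: [1.388, 2.814, -0.0]
contact_force: [-4.2, 0.6, 15.5]
opening: 0.0467
```

```bash
python3 - <<'E'
from h import *
goto(.5605,-.1707,.062,121); print(ctrl.get_obs()['wrist_torque'])
S=grab('scene'); 
cv2.imwrite('pics/v6.png',np.hstack([cv2.resize(S['color'][130:210,220:310],(450,400),interpolation=cv2.INTER_CUBIC),cv2.resize(S['color'][200:320,290:420],(350,400)) ]))
E
```

```text
t 14.075 pos [ 0.5619 -0.1716  0.0623] yaw 127.5 j6 -59.7 open 0.04669981253471343 F [-4.2  0.6 15.5] units [ 0.008 -0.003  0.001] 0.07206275235627402 tilt [ 0.003 -0.002 -1.   ]
[ 0.15007815  0.64402012 -0.00297022]
```

View pics/v6.png

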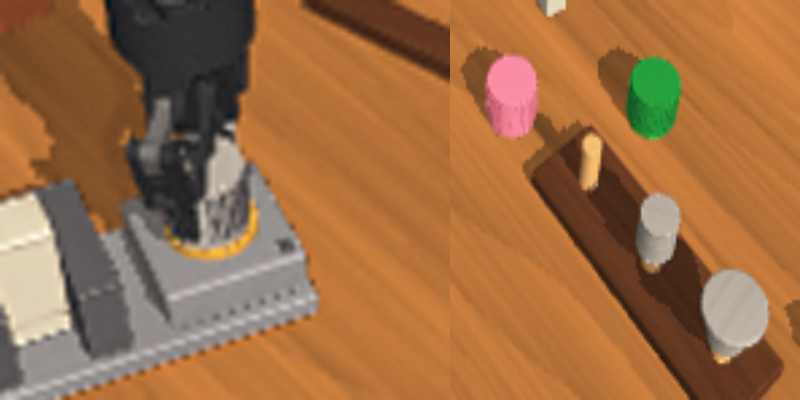

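The crop shows the collar seated on the depressed brass plate at (210,235) and still gripped. The other two knobs are on their pegs, and the pink and green parts are untouched. The pose is steady at a 15 N push, so I hand in.

```bash
python3 -c "
from h import *
print(ctrl.sign_off()); o=ctrl.get_obs(); print(o['t'],o['tool_pos'],o['contact_force'])"
```

```text
the job is handed in; nothing more can be done
None
the job is handed in; nothing more can be done
```

I lifted the knurled collar off its peg, put it over the vise spindle and pushed it fully home. I handed in at about 14 s with the arm still gripping and pressing it.

- **Keying:** No search turn was needed, because the keyways already lined up with the pin at the angle I lowered it. It never stopped at the pin height (62 mm). The spring force began at about 60 mm, and a hard stop came with the rim at about 52 mm. A test twist then met resistance (0.17 N·m) about 15° from the starting angle, which fits the pin bearing on a keyway wall. I turned it back about 9°, where the torque was near zero.
- **Last checks:** The TCP was steady at 62.3 mm, which puts the rim at about 52 mm. The push was about 15 N and the finger opening 46.7 mm. The pictures show the brass plate pushed down, the other two knobs on their pegs, and the pink and green look-alikes where they were.
- **Disagreements:** The two cameras differed by about 5 mm in absolute position, so I used their average and the collar-to-spindle offset, on which they agreed. A sideways force of about 4 N remained at the end. A reading after hand-in was refused, so the last second is not checked.

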